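Press the papercut panels of a lantern flush against a padded stop

ROBOT

A 7-joint arm with a two-finger parallel gripper is mounted at the origin on the work surface. World frame = base frame: x ahead of the robot, y to its left, z up, the work surface at z = 0. Lengths are in m, angles in rad, forces in N, time in s.
With the tool pointing down it reaches from about 0.35 to 0.9 m from the base axis. Payload 8.1 kg.
Tool frame: the origin (TCP) lies at the very end of the fingers, on their centre line; the grasp point (between the pads) lies 19 mm behind it; z points along the fingers, y is the direction in which the jaws open and shut (so a half turn about z gives the same grasp; the last joint's range is limited). The gripper opens to 92 mm and grips with 3 to 60 N. Pads are 19 mm wide; open, the fingers measure 130 mm over their backs; the gripper's body (75 mm by 190 mm) begins 47 mm behind the grasp point.
Start: joints at [1.033, 0.434, 0.025, 1.573, -0.012, 1.134, -0.075], TCP at [0.263, -0.567, 0.227] pointing down, gripper open.
Joint ranges: [-2.62, 2.62], [-0.44, 2.09], [-1.27, 1.32], [0.08, 2.57], [-1.32, 4.46], [0.12, 2], [-2.74, 2.74]. Speed limits (rad/s): [2.22, 2.22, 3.01, 3.01, 3.14, 3.14, 3.14].

INTERFACE

Orientations are given as a rotation vector (axis times angle).
In Python, from cell import observe, get_image, sign_off gives the robot as it stands.
- The arm moves only by the tool arm_command, never from a script. Its argument "deltas" is a list of rows, each an object with "xyz": the shift along the tool's x, y, z in cm, a list of three; "turn": the turn about the tool's z in degrees; "jaw": the closure in counts, from 0 (fully open) to 255 (shut). A call has 1 to 5 rows; each row is the pose to reach, as a shift and turn from the pose measured when the call began, along the tool's axes at that moment; what a row does not reach only later rows make up. A row lasts 1/12 s, in which the tool goes at most 41.7 mm and 7.16 degrees, less where a joint would pass 70% of its speed; a pose out of reach is approached as far as the arm can. A call with a gripper value outside its range is refused whole. The fingers move at their own pace and stop on an object; "force" is the grip in N (left out, the last holds). Time passes only in rows, so rows that repeat a pose let the fingers close. It gives the time, the measured TCP pose, the force and the opening at its end, in the units of the state.
- observe(): the state, without advancing time (a new reading comes with each control period).
- get_image(name): name is "side" or "top" or "wrist"; returns a dict with "frame" (420x560x3 uint8, red, green, blue), "depth" (420x560 float32, m along the optical axis (not along the pixel's ray), 0 where there is no reading), "camera_matrix" (3x3 intrinsics, pixels), "cam_to_world" (4x4, takes a point from camera to world coordinates). Camera axes: x right, y up, looking along -z (the intrinsics and any distortion apply to the point x, -y, -z); pixel columns grow to the right and rows downward; lengths in m; the calibration is good to about 2 mm. A picture is of the moment at which its call begins.
- sign_off(): hands the job in, once; it reports no verdict.
The state is a dict: "clock": time; "joints": joint angles; "dq": joint speeds; "joint_efforts": joint torques, N m; "position": TCP position; "ee_rot": TCP orientation; "force": force on the tool from outside, world axes, zero at the start; "ft_torque": the same for the moment, N m; "width": opening from 0.0 (shut) to 1.0 (fully open).
Only numpy, scipy, OpenCV 4.12 (cv2) and the standard library are available. Lean on these libraries where they do the work, as an engineer would, in place of code of your own. Each camera call takes 0.05 s, during which the arm holds its last target.

TASK

The four black papercut panels of the wooden lantern stand a little proud of its frame. Pick the lantern up by its wooden cap and, holding it clear of the table, press its four sides one after another gently against the rubber pad of the stop until every panel is fully home, flush with the frame; never touch the panels with the fingers. Then set the lantern down upright in the middle of the dark wooden board, without dropping it, and let go, leaving the other things on the mat where they are.

Things in the scene. Friction and masses are not known exactly. Their poses are not given: they have to be found in the camera images.
- lantern_centre (a point): Loose lantern, about 0.5 kg, 112 mm tall: square birch frame 92 x 92 mm, 80 mm high, with a wooden cap (grip) in the middle of its top. This point lies half-way up the whole, on its upright middle line, 56 mm above the underside. z up, x and y square to the sides, which are 46 mm from the middle line. Each side has a black panel 60 mm wide, 56 mm high, its middle 16 mm below this point.
- cap_centre (a point): Middle of the lantern's cap, the grip: solid eight-sided wood, 44 mm across its flats, 32 mm high. It is 40 mm above lantern_centre, 16 mm above the frame's flat top. Same axes: flats face along x, along y and at 45 degrees between.
- panel_a (a joint): How far (m) the panel on the lantern's +x side stands proud of the frame: 0 is flush, fully home against a hard inner stop, 0.007 farthest out. It slides straight in and out, stays where it is left and needs about 5 N to slide. More than 40 N between lantern and stop is too rough.
- panel_b (a joint): The same for the panel on the lantern's +y side.
- panel_c (a joint): The same for the panel on the lantern's -x side.
- panel_d (a joint): The same for the panel on the lantern's -y side.
- stop: The stop, a fixed grey steel stand: base plate 150 x 120 mm, 12 mm thick, column 50 mm wide and 198 mm tall, and a level adjusting screw that carries a round black rubber pad 44 mm in diameter. Origin on the table below the column's front face; the plate reaches 40 mm in front of it. x level, from the pad into the column; z up.
- stop_face (a point): Point on the column's front face, on the axis of screw and pad, 165 mm above the table; axes as stop. The pad's pressing face, square to x, stands 40 to 62 mm in front of this point (towards -x): it is set anew each time by the stiff screw, which does not give under 80 N, and is not measured.
- board_top (a point): The display board, a fixed dark wooden square 150 x 150 x 12 mm lying on the mat. This point is the middle of its top face; z is up.
- tape: Bystander: loose roll of tape lying flat, 84 mm in diameter, 24 mm high. Origin at the middle of its underside. It may lie below the lantern's path in front of the stop.
- glue: Bystander: loose glue jar, 56 mm in diameter, 75 mm high. Origin at the middle of its underside.
- rule: Bystander: loose steel rule 200 x 30 x 3 mm lying flat. Origin at the middle of its underside, x along it.
Not all that is in view belongs to the job. Several things have the shape of the stop; the one meant has the colours described above.

How it is judged:
On the way, in this order (a step that is already met when the one before it is completed fails the run):
1. the lantern is held clear of the table and a side of it rests against the pad (height (world z) of lantern_centre above 0.09 m and contact force between lantern and stop above 2 N), for 0.05 s.
2. all four panels are home to within 1 mm while the lantern is still held clear of the table (height (world z) of lantern_centre above 0.09 m and value of joint each of panel_a, panel_b, panel_c, panel_d below 0.001 m), for 0.1 s.
3. the lantern stands on the board, still held (let go no more than about 8 mm above it) (horizontal distance between lantern_centre and board_top below 0.03 m and z of lantern_centre in the frame of board_top below 0.064 m and contact force between the fingers and lantern above 1 N), for 0.04 s.
At the end, for the whole second after the job is handed in: All four panels are within 1 mm of flush and the lantern stands upright (within 0.05 rad) and still on the board, its middle within 30 mm of the board's middle, released (value of joint each of panel_a, panel_b, panel_c, panel_d below 0.001 m and horizontal distance between lantern_centre and board_top below 0.03 m and z of lantern_centre in the frame of board_top between 0.053 and 0.059 m and angle between lantern_centre's own z axis and vertical below 0.05 rad and linear speed of lantern below 0.02 m/s); the robot touches nothing.
It fails at once if the fingers press on a panel (over 2 N) (contact force between the fingers and panel_a above 2 N or contact force between the fingers and panel_b above 2 N or contact force between the fingers and panel_c above 2 N or contact force between the fingers and panel_d above 2 N).
It fails at once if the lantern is pressed roughly against the stop (over 40 N) (contact force between lantern and stop above 40 N).
It fails at once if the lantern is tipped over (more than 0.6 rad) (angle between lantern_centre's own z axis and vertical above 0.6 rad).
It fails at once if a bystander is moved more than 30 mm (distance of any of tape, glue, rule from where it was at the start of the episode above 0.03 m).
It also fails if it takes over 66 s, if anything falls off the work surface, if the arm or the gripper's body presses on something with over 40 N, if the wrist force passes 120 N, or if a joint passes its speed limit or range.

## Working session

There is one attempt and no reset: what is moved stays moved. The work goes in short steps, Python scripts to look and compute and a tool call to move; the robot and the scene stay as the last step left them, time stands still between calls to the robot, and variables do not carry over. Pictures are saved under pics/ and viewed, and the job is handed in when it is done.

Besides the shell and the picture viewer there is one more tool, called as name([rows], argument=value, ...), one row to a line, values as JSON. arm_command: Moves the arm, as the interface text tells. Its arguments: {"type":"object","properties":{"deltas":{"type":"array","items":{"type":"object","properties":{"xyz":{"type":"array","items":{"type":"number"}},"turn":{"type":"number"},"jaw":{"type":"number"}}}},"force":{"type":"number"}},"required":["deltas"]}

```bash
mkdir -p pics; ls
python3 - <<'E'
from cell import *
import cv2,numpy as np
print(observe())
for n in ("side","top"):
    d=get_image(n); cv2.imwrite(f"pics/{n}0.png",d["frame"][:,:,::-1]); np.savez(f"pics/{n}0.npz",**d)
    print(n,d["camera_matrix"].round(1).tolist(),d["cam_to_world"].round(3).tolist(), (d["depth"]>0).mean())
E
```

```text
pics
{'clock': 0.0, 'joints': array([ 1.03336659,  0.43522067,  0.02497748,  1.57410495, -0.01160767,
        1.13401036, -0.07510281]), 'dq': array([ 0.0006164 ,  0.0003559 ,  0.00089713, -0.00097355,  0.00035612,
        0.00184052, -0.00021646]), 'joint_efforts': array([ 7.08378211e-04, -6.67844439e+01,  9.85503606e-01, -3.14454317e+01,
       -6.04390120e-02,  4.30481869e-02,  1.52814414e-04]), 'position': array([ 0.26301238, -0.56639005,  0.22594343]), 'ee_rot': array([-3.06617277e+00, -6.77209051e-01,  7.53296958e-04]), 'force': array([-0.46426212,  0.445896  ,  0.96686806]), 'ft_torque': array([ 0.01536894, -0.01143422, -0.0116182 ]), 'width': 1.004929708166675}
side [[512.6, 0.0, 281.3], [0.0, 512.6, 220.4], [0.0, 0.0, 1.0]] [[0.992, 0.102, -0.075, 0.409], [-0.124, 0.689, -0.714, -0.976], [-0.021, 0.718, 0.696, 1.079], [0.0, 0.0, 0.0, 1.0]] 0.9961479591836735
top [[444.9, 0.0, 277.5], [0.0, 444.9, 204.3], [0.0, 0.0, 1.0]] [[0.021, 0.982, -0.187, 0.301], [-1.0, 0.024, 0.011, 0.0], [0.016, 0.187, 0.982, 1.178], [0.0, 0.0, 0.0, 1.0]] 0.9958503401360544
```

View pics/side0.png

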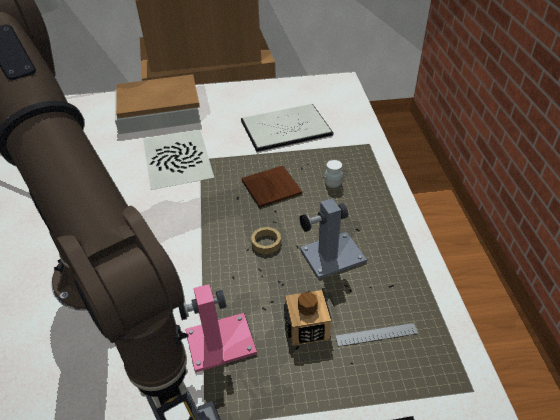

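View pics/top0.png

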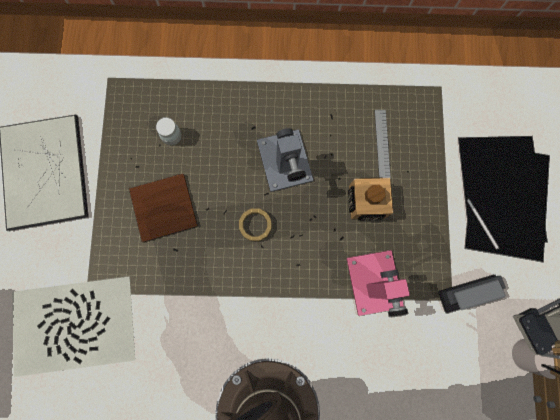

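```bash
cat > h.py <<'E'
import numpy as np,cv2
def world(d):
    K=d["camera_matrix"];T=d["cam_to_world"];z=d["depth"]
    v,u=np.mgrid[0:420,0:560]
    P=np.stack([(u-K[0,2])/K[0,0]*z,-(v-K[1,2])/K[1,1]*z,-z],-1)
    return P@T[:3,:3].T+T[:3,3]
def rayplane(d,uv,h):
    K=d["camera_matrix"];T=d["cam_to_world"];uv=np.atleast_2d(uv).astype(float)
    r=np.stack([(uv[:,0]-K[0,2])/K[0,0],-(uv[:,1]-K[1,2])/K[1,1],-np.ones(len(uv))],-1)@T[:3,:3].T
    return T[:3,3]+r*((h-T[2,3])/r[:,2])[:,None]
E
python3 - <<'E'
import numpy as np,cv2
from h import *
t=dict(np.load("pics/top0.npz"));s=dict(np.load("pics/side0.npz"))
a=cv2.resize(t["frame"][115:225,240:410],None,fx=4.5,fy=4.5,interpolation=cv2.INTER_CUBIC)
b=cv2.resize(s["frame"][180:360,270:430],None,fx=3.2,fy=3.2,interpolation=cv2.INTER_CUBIC)
cv2.imwrite("pics/c1.png",a[:,:,::-1]);cv2.imwrite("pics/c2.png",b[:,:,::-1])
def ang(r): return r
for nm,d in(("top",t),("side",s)):
    W=world(d);f=d["frame"].astype(int);hsv=cv2.cvtColor(d["frame"],cv2.COLOR_RGB2HSV)
    Z=W[...,2]
    print(nm,"mat z",np.median(Z[200:210,330:340]))
    # per object ROI by xy
    def rep(name,m):
        m=cv2.morphologyEx(m.astype(np.uint8),cv2.MORPH_OPEN,np.ones((2,2)))
        n,l,st,_=cv2.connectedComponentsWithStats(m)
        for i in range(1,n):
            if st[i,4]>40:
                p=W[l==i]; pts=p[:,:2].astype(np.float32)
                r=cv2.minAreaRect(pts*1000)
                print(name,st[i].tolist(),"mean",p.mean(0).round(4),"rect",np.round(r[0],1),np.round(r[1],1),round(r[2],1))
    rep("z.112",(abs(Z-.112)<.006)); rep("z.08",abs(Z-.08)<.006); rep("col top",abs(Z-.198)<.008)
    rep("board",(hsv[...,1]>110)&(hsv[...,2]<130)&(Z<.03)&((hsv[...,0]<15)))
    rep("tape/z24",abs(Z-.024)<.005)
    rep("glue",abs(Z-.075)<.006)
    rep("plate",abs(Z-.012)<.004)
E
```

```text
top mat z 0.00036018785416369603
z.112 [368, 186, 18, 18, 261] mean [ 0.5347 -0.2549  0.1129] rect [ 423.5 -145.3] [ 42.7 378.8] 45.2
z.08 [158, 119, 18, 12, 105] mean [0.7159 0.2798 0.0746] rect [717.9 280.8] [45.  25.2] 78.0
z.08 [355, 179, 39, 37, 995] mean [ 0.5335 -0.2541  0.0792] rect [ 468.3 -149.4] [122.8 431.8] 32.3
z.08 [550, 380, 4, 13, 41] mean [ 0.0922 -0.6642  0.084 ] rect [  91.4 -663.4] [ 4.5 27.6] 88.8
col top [278, 136, 25, 19, 336] mean [ 0.629  -0.0368  0.1932] rect [512.5 -13. ] [ 58.3 419.6] 78.5
col top [384, 280, 26, 21, 393] mean [ 0.3047 -0.2766  0.191 ] rect [ 295.3 -181.2] [ 43.6 360.9] 4.8
col top [241, 399, 29, 18, 95] mean [0.0653 0.0284 0.2152] rect [65.7 27.2] [ 5.9 65.5] 29.4
board [0, 0, 21, 19, 150] mean [ 1.5575  1.2342 -0.6847] rect [1558.5 1226.9] [ 32.2 124.4] 6.9
board [0, 0, 69, 54, 1879] mean [ 1.4791  1.1265 -0.727 ] rect [1003.3  566. ] [1766.4  363. ] 50.5
board [69, 0, 43, 13, 296] mean [ 1.5583  0.859  -0.6525] rect [984.5 417.7] [1591.7  177.1] 37.8
board [114, 0, 89, 27, 1073] mean [ 1.5561  0.544  -0.6824] rect [1024.2  223.9] [1474.
[... 15582 characters left out ...]
 33.4] 72.0
plate [289, 133, 14, 11, 51] mean [0.6221 0.5243 0.0109] rect [620.4 525.2] [45.4 50.3] 45.9
plate [256, 144, 12, 7, 42] mean [0.5033 0.4937 0.0109] rect [501.2 496. ] [40.3 24.2] 1.4
plate [243, 167, 61, 39, 1201] mean [0.5135 0.2756 0.0159] rect [ 510.2 -301.8] [1350.8  187.1] 89.4
plate [301, 233, 67, 45, 1169] mean [ 0.6504 -0.0522  0.0172] rect [ 582.8 -472.8] [1048.9  184. ] 80.9
plate [53, 271, 9, 17, 96] mean [-0.1035 -0.0229  0.0157] rect [-103.4  -24.9] [29.5 71.2] 29.0
plate [55, 287, 31, 21, 305] mean [-0.0503 -0.1027  0.0291] rect [ 171.5 -503.2] [  47.4 1057.5] 29.2
plate [187, 314, 71, 58, 2022] mean [ 0.3325 -0.2861  0.0169] rect [ 388.2 -590.8] [150.6 765.1] 10.7
```

View pics/c1.png

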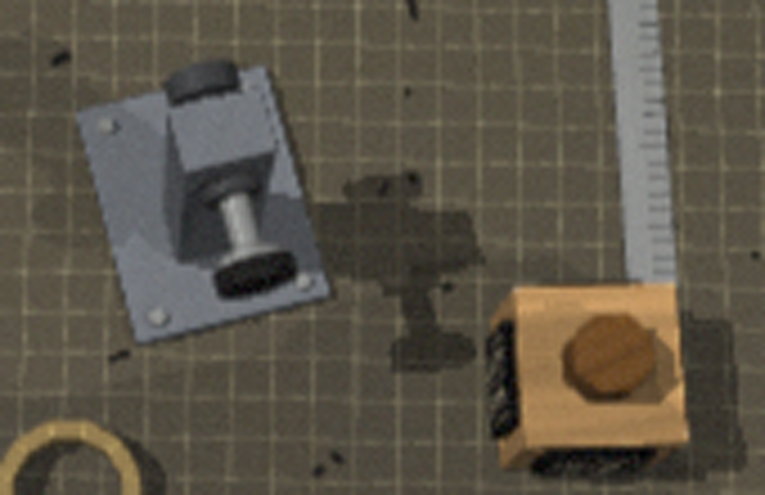

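View pics/c2.png

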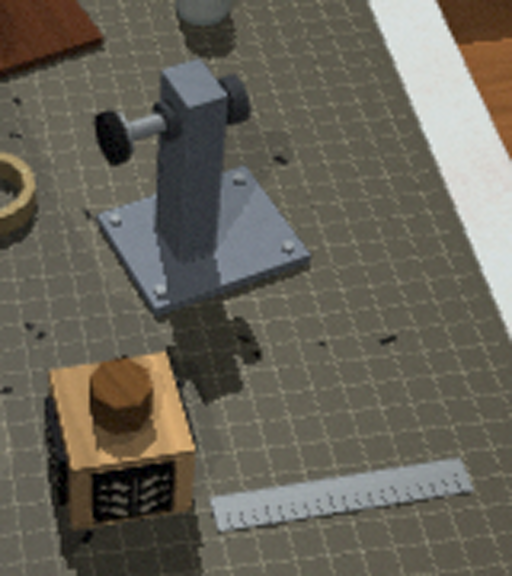

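Run:
```python
import numpy as np,cv2
from h import *
t=dict(np.load("pics/top0.npz"));s=dict(np.load("pics/side0.npz"))
def rep(nm,name,d,h,tol,c,r,col=None):
    W=world(d);m=(abs(W[...,2]-h)<tol)&(np.hypot(W[...,0]-c[0],W[...,1]-c[1])<r)
    if col is not None: m&=col(cv2.cvtColor(d["frame"],cv2.COLOR_RGB2HSV).astype(int))
    m=cv2.morphologyEx(m.astype(np.uint8),cv2.MORPH_CLOSE,np.ones((3,3)))
    m=cv2.morphologyEx(m,cv2.MORPH_OPEN,np.ones((3,3)))
    cs=cv2.findContours(m,0,1)[0]; k=max(cs,key=cv2.contourArea)[:,0]
    p=rayplane(d,k,h)[:,:2].astype(np.float32)*1000
    hull=cv2.convexHull(p);M=cv2.moments(hull)
    rr=cv2.minAreaRect(p); print(name,nm,np.round(rr[0],1),np.round(rr[1],1),round(rr[2],1),"cen",round(M['m10']/M['m00'],1),round(M['m01']/M['m00'],1),"n",len(k))
for nm,d in(("top",t),("side",s)):
    rep(nm,"lantern",d,.08,.006,(.535,-.258),.075)
    rep(nm,"cap",d,.112,.006,(.535,-.258),.04)
    rep(nm,"board",d,.012,.008,(.505,.285),.12,lambda h:(h[...,1]>110)&(h[...,0]<15))
    rep(nm,"coltop",d,.198,.008,(.635,-.04),.06)
    rep(nm,"plate",d,.012,.006,(.64,-.04),.12,lambda h:(h[...,1]<60)&(h[...,2]>60))
    rep(nm,"tape",d,.024,.006,(.467,.041),.07)
# pad: dark, z~.165 
for nm,d in(("top",t),("side",s)):
    W=world(d);g=d["frame"].max(-1)
    m=(g<60)&(W[...,2]>.13)&(W[...,2]<.2)&(np.hypot(W[...,0]-.58,W[...,1]+.05)<.07)
    p=W[m];print(nm,"pad",m.sum(),p.mean(0).round(4),np.percentile(p,[5,95],axis=0).round(3), np.argwhere(m).mean(0))
```

```text
lantern top [ 537.6 -252.7] [92.9 93.1] 3.2 cen 537.6 -252.9 n 141
cap top [ 537.1 -252.3] [42.  43.4] 89.1 cen 537.3 -252.5 n 50
board top [508.5 291.6] [150.3 149.9] 17.5 cen 508.9 291.6 n 210
coltop top [629.3 -34.1] [37.7 50.2] 16.2 cen 629.7 -33.9 n 67
plate top [646.2 -29.6] [150.4 121.9] 15.1 cen 639.4 -27.4 n 253
tape top [465.9  46.2] [81.8 81.2] 1.4 cen 466.4 45.9 n 92
lantern side [ 540.3 -258.5] [92.6 96.1] 3.1 cen 540.4 -258.7 n 177
cap side [ 540.4 -257.9] [46.2 44.3] 82.0 cen 540.4 -258.4 n 53
board side [512.  284.1] [151.  157.3] 18.0 cen 511.9 284.7 n 138
coltop side [632.6 -41.9] [39.4 57.5] 15.7 cen 632.4 -41.6 n 53
plate side [652.2 -34.7] [157.5 123.8] 16.1 cen 651.0 -34.7 n 189
tape side [468.8  41.4] [87.2 83.6] 81.7 cen 469.0 40.6 n 76
top pad 247 [ 0.5845 -0.0459  0.175 ] [[ 0.554 -0.069  0.151]
 [ 0.619 -0.021  0.189]] [165.81376518 293.27935223]
side pad 297 [ 0.5945 -0.0569  0.1698] [[ 0.557 -0.076  0.137]
 [ 0.639 -0.035  0.188]] [220.37373737 316.11111111]
```

```bash
cat >> h.py <<'E'
from scipy.spatial.transform import Rotation as R
def plan(target,yaw=None,o=None):
    "target world TCP xyz, tool-x yaw deg -> tool delta cm + turn"
    from cell import observe
    o=o or observe(); M=R.from_rotvec(o["ee_rot"]).as_matrix()
    d=M.T@(np.array(target)-o["position"])*100
    y=np.degrees(np.arctan2(M[1,0],M[0,0])); 
    turn=None if yaw is None else -((yaw-y+180)%360-180)
    print("t",round(o["clock"],2),"pos",o["position"].round(4),"yaw",round(y,2),"tilt",np.degrees(np.arccos(-M[2,2])).round(2),"F",o["force"].round(1),"w",round(o["width"],3),"j",o["joints"].round(2))
    print("delta cm",d.round(2),"turn",turn)
E
python3 -c "
from h import *
plan([.538,-.255,.25],48.1)"
```

```text
t 0.1 pos [ 0.263  -0.5664  0.226 ] yaw 24.91 tilt 0.08 F [ 0.4 -0.4 -0.3] w 0.999 j [ 1.03  0.44  0.02  1.57 -0.01  1.13 -0.08]
delta cm [ 38.06 -16.67  -2.38] turn -23.188897435194775
```

Candidates in the top picture: stop is grey (289,143) or pink (385,283), and grey with black pad at (297,176) fits; the crop confirmed it. The lantern at (375,195) and the board at (163,207) have no rivals, since the drawing pad and books are not dark wood.

arm_command([
  {"xyz":[3.8,-1.6,-0.5],"turn":-2.5},
  {"xyz":[7.6,-3.3,-1],"turn":-5},
  {"xyz":[11.4,-5,-1.5],"turn":-7.5},
  {"xyz":[15.2,-6.6,-2],"turn":-10},
  {"xyz":[19,-8.3,-2.4],"turn":-12},
])

```text
schema error: expected keys xyz, turn, jaw
```

```bash
python3 -c "
from h import *
plan([.538,-.255,.25],48.1)"
```

```text
t 0.1 pos [ 0.263  -0.5664  0.226 ] yaw 24.91 tilt 0.08 F [ 0.4 -0.4 -0.3] w 0.999 j [ 1.03  0.44  0.02  1.57 -0.01  1.13 -0.08]
delta cm [ 38.06 -16.67  -2.38] turn -23.188897435194775
```

arm_command([
  {"xyz":[3.8,-1.6,-0.5],"turn":-2.5,"jaw":0},
  {"xyz":[7.6,-3.3,-1],"turn":-5,"jaw":0},
  {"xyz":[11.4,-5,-1.5],"turn":-7.5,"jaw":0},
  {"xyz":[15.2,-6.6,-2],"turn":-10,"jaw":0},
  {"xyz":[19,-8.3,-2.4],"turn":-12,"jaw":0},
])

```text
clock: 0.52
position: [0.401, -0.41, 0.2502]
ee_rot: [-2.978, -0.997, 0.001]
force: [0.7, -1.0, 0.2]
width: 0.998
```

```bash
python3 -c "
from h import *
plan([.538,-.255,.25],48.1)"
```

```text
t 0.52 pos [ 0.401  -0.41    0.2502] yaw 37.02 tilt 0.09 F [ 0.7 -1.   0.2] w 0.998 j [ 0.77  0.34 -0.09  1.66  0.03  1.15 -0.25]
delta cm [20.27 -4.12  0.03] turn -11.077477119169629
```

arm_command([
  {"xyz":[4,-0.8,0],"turn":-2.2,"jaw":0},
  {"xyz":[8,-1.6,0],"turn":-4.4,"jaw":0},
  {"xyz":[12,-2.4,0],"turn":-6.6,"jaw":0},
  {"xyz":[16.2,-3.3,0],"turn":-8.8,"jaw":0},
  {"xyz":[20.3,-4.1,0],"turn":-11.1,"jaw":0},
])

```text
clock: 0.93
position: [0.5381, -0.2543, 0.2501]
ee_rot: [-2.866, -1.282, 0.001]
force: [-0.4, -0.5, -0.1]
width: 0.999
```

```bash
python3 -c "
from h import *
plan([.538,-.255,.25],48.1)
from cell import *
d=get_image('wrist'); cv2.imwrite('pics/w1.png',d['frame'][:,:,::-1]); np.savez('pics/w1.npz',**d)
print(d['cam_to_world'].round(3))"
```

```text
t 0.93 pos [ 0.5381 -0.2543  0.2501] yaw 48.22 tilt 0.11 F [-0.4 -0.5 -0.1] w 0.999 j [ 0.49  0.38 -0.19  1.6   0.08  1.17 -0.45]
delta cm [-0.06  0.04  0.01] turn 0.11576495946067666
[[ 0.745  0.639  0.19   0.588]
 [-0.667  0.715  0.208 -0.198]
 [-0.003 -0.282  0.959  0.408]
 [ 0.     0.     0.     1.   ]]
```

View pics/w1.png

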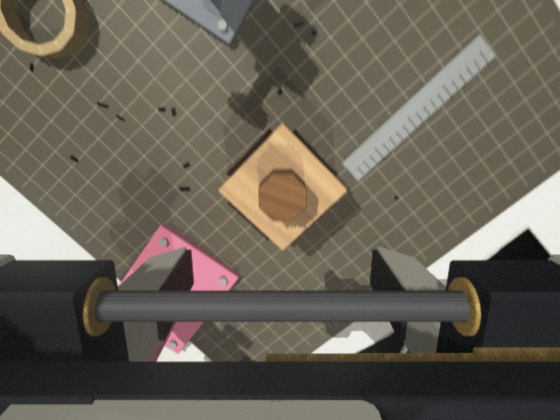

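```bash
cat >> h.py <<'E'
def rep(name,d,h,tol,c,r,col=None):
    W=world(d);m=(abs(W[...,2]-h)<tol)&(np.hypot(W[...,0]-c[0],W[...,1]-c[1])<r)
    if col is not None: m&=col(cv2.cvtColor(d["frame"],cv2.COLOR_RGB2HSV).astype(int))
    m=cv2.morphologyEx(m.astype(np.uint8),cv2.MORPH_CLOSE,np.ones((3,3)))
    m=cv2.morphologyEx(m,cv2.MORPH_OPEN,np.ones((3,3)))
    cs=cv2.findContours(m,0,1)[0]; k=max(cs,key=cv2.contourArea)[:,0]
    p=rayplane(d,k,h)[:,:2].astype(np.float32)*1000
    hull=cv2.convexHull(p);M=cv2.moments(hull)
    rr=cv2.minAreaRect(p); print(name,np.round(rr[0],1),np.round(rr[1],1),round(rr[2],1),"cen",round(M['m10']/M['m00'],1),round(M['m01']/M['m00'],1),"n",len(k))
E
python3 -c "
from h import *
d=dict(np.load('pics/w1.npz'))
rep('lantern',d,.08,.006,(.535,-.258),.08)
rep('cap',d,.112,.006,(.535,-.258),.04)
W=world(d)
print(W[187-3:187+3,235:240,2].mean(),W[192:198,280:285,2].mean())
"
```

```text
lantern [ 537.5 -254.9] [91.9 91.8] 3.1 cen 537.6 -255.0 n 264
cap [ 537.7 -255. ] [44.1 43.1] 48.2 cen 537.8 -254.9 n 138
0.08009425506514166 0.11237478537239211
```

```bash
python3 -c "
from h import *
plan([.575,-.085,.33],48.2)"
```

```text
t 0.98 pos [ 0.5443 -0.2448  0.2501] yaw 48.99 tilt 0.42 F [4.6 7.2 1. ] w 1.0 j [ 0.48  0.38 -0.21  1.6   0.08  1.17 -0.45]
delta cm [14.12 -8.19 -7.88] turn 0.7873788021155974
```

arm_command([
  {"xyz":[4,-2.5,-3],"turn":0,"jaw":0},
  {"xyz":[8,-5,-5.5],"turn":0,"jaw":0},
  {"xyz":[11.5,-7,-7],"turn":0,"jaw":0},
  {"xyz":[14.1,-8.2,-7.9],"turn":0,"jaw":0},
  {"xyz":[14.1,-8.2,-7.9],"turn":0,"jaw":0},
])

```text
clock: 1.4
position: [0.5754, -0.0804, 0.3319]
ee_rot: [-2.851, -1.305, -0.012]
force: [-0.4, 0.0, 0.0]
width: 1.0
```

arm_command([
  {"xyz":[0,0,0],"turn":0,"jaw":0},
])

```text
clock: 1.48
position: [0.5769, -0.0738, 0.3338]
ee_rot: [-2.845, -1.316, -0.018]
force: [0.7, 1.2, -0.1]
width: 0.999
```

```bash
python3 -c "
from h import *
plan([.538,-.255,.25],48.1)
from cell import *
d=get_image('wrist'); cv2.imwrite('pics/w2.png',d['frame'][:,:,::-1]); np.savez('pics/w2.npz',**d)
plan([.538,-.255,.25],48.1)
W=world(d);print(W[200:420:60,0:560:100,2].round(2))
rep('col',d,.198,.006,(.63,-.037),.06)
rep('plate',d,.012,.005,(.64,-.03),.12,lambda h:(h[...,1]<60)&(h[...,2]>60))
g=d['frame'].max(-1)
m=(g<60)&(W[...,2]>.13)&(W[...,2]<.2)&(np.hypot(W[...,0]-.58,W[...,1]+.05)<.07)
print(m.sum(),np.argwhere(m).mean(0),W[m].mean(0))
"
```

```text
t 1.48 pos [ 0.5769 -0.0738  0.3338] yaw 49.64 tilt 0.77 F [ 0.7  1.2 -0.1] w 0.999 j [ 0.24  0.31 -0.27  1.5   0.07  1.33 -0.74]
delta cm [-16.43   8.79   8.14] turn 1.5408708001058926
t 1.53 pos [ 0.5763 -0.076   0.333 ] yaw 49.57 tilt 0.69 F [ 0.1 -0.4 -0.8] w 0.999 j [ 0.24  0.31 -0.27  1.5   0.07  1.33 -0.74]
delta cm [-16.21   8.71   8.1 ] turn 1.4700986997750363
[[ 0.    0.    0.    0.    0.   -0.  ]
 [ 0.41  0.41  0.   -0.    0.35  0.41]
 [ 0.42  0.42  0.42  0.42  0.42  0.42]
 [ 0.44  0.44  0.44  0.44  0.44  0.44]]
col [630.5 -35.6] [35.7 49.7] 16.0 cen 630.5 -35.6 n 164
plate [646.9 -30.8] [149.4 119.5] 15.9 cen 646.9 -30.7 n 585
539 [189.51020408 258.6270872 ] [ 0.5643541  -0.05417327  0.18210476]
```

View pics/w2.png

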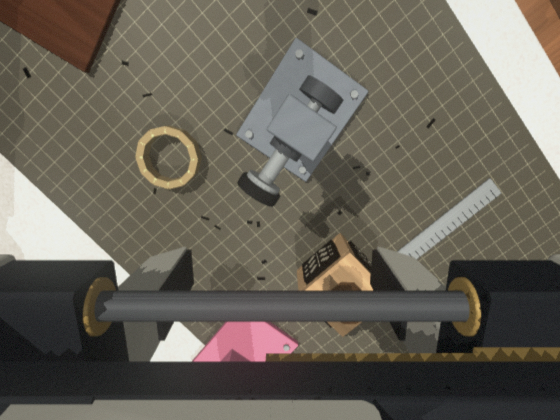

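```bash
python3 -c "
from h import *
d=dict(np.load('pics/w2.npz'));W=world(d);g=d['frame'].max(-1)
a=np.radians(15.95);u=np.array([np.cos(a),np.sin(a)]);v=np.array([-u[1],u[0]])
m=(g<60)&(W[...,2]>.13)&(W[...,2]<.2)&(np.hypot(W[...,0]-.58,W[...,1]+.05)<.07)
m=cv2.erode(m.astype(np.uint8),np.ones((2,2)))>0
p=W[m]-[.6133,-.0406,.165]
s=p[:,:2]@u;l=p[:,:2]@v
for q in (0,2,10,50,90,98): print(q,np.percentile(s,q).round(4),np.percentile(l,q).round(4),np.percentile(p[:,2],q).round(4))
rep('board',d,.012,.006,(.508,.288),.12,lambda h:(h[...,1]>110)&(h[...,0]<15))
rep('tape',d,.024,.006,(.466,.044),.07)
"
```

```text
0 -0.0585 -0.0213 0.0033
2 -0.0582 -0.0197 0.0075
10 -0.0573 -0.0164 0.0109
50 -0.0534 -0.0 0.0189
90 -0.0491 0.0165 0.0219
98 -0.0475 0.0191 0.0227
board [471.9 244.4] [ 82.4 153.7] 49.5 cen 480.4 251.8 n 299
tape [466.8  44.3] [83.8 85.1] 62.6 cen 466.9 44.4 n 174
```

```bash
python3 -c "
from h import *
plan([.5377,-.255,.20],48.1)"
```

```text
t 1.53 pos [ 0.5763 -0.076   0.333 ] yaw 49.57 tilt 0.69 F [ 0.1 -0.4 -0.8] w 0.999 j [ 0.24  0.31 -0.27  1.5   0.07  1.33 -0.74]
delta cm [-16.29   8.69  13.09] turn 1.4700986997750363
```

arm_command([
  {"xyz":[-3,1.6,1],"turn":0.3,"jaw":0},
  {"xyz":[-6.5,3.5,3],"turn":0.6,"jaw":0},
  {"xyz":[-9.8,5.2,5.5],"turn":1,"jaw":0},
  {"xyz":[-12.5,6.7,8],"turn":1.5,"jaw":0},
  {"xyz":[-14.5,7.7,10],"turn":1.5,"jaw":0},
])

```text
clock: 1.95
position: [0.5388, -0.2403, 0.2289]
ee_rot: [-2.867, -1.27, -0.012]
force: [0.0, -0.1, -0.5]
width: 0.999
```

```bash
python3 -c "
from h import *
plan([.5377,-.255,.18],48.1)"
```

```text
t 1.95 pos [ 0.5388 -0.2403  0.2289] yaw 47.78 tilt 0.56 F [ 0.  -0.1 -0.5] w 0.999 j [ 0.48  0.39 -0.2   1.65  0.07  1.11 -0.47]
delta cm [-1.21  0.92  4.88] turn -0.3200320115392401
```

arm_command([
  {"xyz":[-0.8,0.6,2],"turn":-0.3,"jaw":0},
  {"xyz":[-1.2,0.9,3.5],"turn":-0.3,"jaw":0},
  {"xyz":[-1.2,0.9,4.5],"turn":-0.3,"jaw":0},
  {"xyz":[-1.2,0.9,4.9],"turn":-0.3,"jaw":0},
  {"xyz":[-1.2,0.9,4.9],"turn":-0.3,"jaw":0},
])

```text
clock: 2.37
position: [0.537, -0.2545, 0.1789]
ee_rot: [-2.862, -1.277, -0.01]
force: [-0.7, 0.7, -0.2]
width: 0.999
```

```bash
python3 -c "
from h import *
plan([.5377,-.255,.0835],48.1)
from cell import *
d=get_image('wrist')
cv2.imwrite('pics/w3.png',d['frame'][:,:,::-1])
rep('lantern',d,.08,.006,(.535,-.258),.08)
rep('cap',d,.112,.006,(.535,-.258),.04)
plan([.5377,-.255,.0835],48.1)
"
```

```text
t 2.37 pos [ 0.537  -0.2545  0.1789] yaw 48.08 tilt 0.57 F [-0.7  0.7 -0.2] w 0.999 j [ 0.5   0.44 -0.19  1.7   0.08  1.01 -0.46]
delta cm [-0.07  0.13  9.54] turn -0.016745863305857256
lantern [ 537.5 -255. ] [91.8 91.8] 3.1 cen 537.6 -255.0 n 329
cap [ 538.  -254.4] [44.4 43.5] 48.2 cen 537.8 -254.6 n 175
t 2.42 pos [ 0.5377 -0.2543  0.1799] yaw 48.13 tilt 0.57 F [-0.3  0.3  0.7] w 1.003 j [ 0.5   0.44 -0.19  1.7   0.08  1.01 -0.46]
delta cm [-0.15  0.07  9.64] turn 0.025764852679003525
```

arm_command([
  {"xyz":[-0.1,0.1,2.5],"turn":0,"jaw":60},
  {"xyz":[-0.1,0.1,5],"turn":0,"jaw":60},
  {"xyz":[-0.1,0.1,7],"turn":0,"jaw":60},
  {"xyz":[-0.1,0.1,8.3],"turn":0,"jaw":60},
  {"xyz":[-0.1,0.1,8.6],"turn":0,"jaw":60},
])

```text
clock: 2.83
position: [0.5378, -0.2539, 0.0928]
ee_rot: [-2.86, -1.28, -0.01]
force: [-0.8, 0.7, -0.3]
width: 0.767
```

```bash
python3 -c "
from h import *
plan([.5377,-.255,.0835],48.1)"
```

```text
t 2.83 pos [ 0.5378 -0.2539  0.0928] yaw 48.2 tilt 0.59 F [-0.8  0.7 -0.3] w 0.767 j [ 0.49  0.54 -0.18  1.78  0.11  0.84 -0.48]
delta cm [-0.1   0.07  0.93] turn 0.10232220546987492
```

arm_command([
  {"xyz":[-0.1,0.1,0.5],"turn":0,"jaw":60},
  {"xyz":[-0.1,0.1,0.9],"turn":0,"jaw":80},
  {"xyz":[-0.1,0.1,0.9],"turn":0,"jaw":100},
  {"xyz":[-0.1,0.1,0.9],"turn":0,"jaw":160},
  {"xyz":[-0.1,0.1,0.9],"turn":0,"jaw":200},
], force=50)

```text
clock: 3.25
position: [0.5384, -0.2554, 0.0846]
ee_rot: [-2.861, -1.28, -0.011]
force: [0.1, -1.0, -0.3]
width: 0.524
```

arm_command([
  {"xyz":[0,0,0],"turn":0,"jaw":255},
  {"xyz":[0,0,0],"turn":0,"jaw":255},
  {"xyz":[0,0,0],"turn":0,"jaw":255},
  {"xyz":[0,0,0],"turn":0,"jaw":255},
], force=50)

```text
clock: 3.58
position: [0.5384, -0.2553, 0.0848]
ee_rot: [-2.861, -1.28, -0.011]
force: [-1.5, 1.3, 2.1]
width: 0.478
```

```bash
python3 -c "
from h import *
plan([.5377,-.255,.0835],48.1)"
```

```text
t 3.58 pos [ 0.5384 -0.2553  0.0848] yaw 48.21 tilt 0.58 F [-1.5  1.3  2.1] w 0.478 j [ 0.49  0.55 -0.18  1.79  0.12  0.82 -0.48]
delta cm [-0.03 -0.07  0.13] turn 0.10966007816506362
```

arm_command([
  {"xyz":[0,0,-1],"turn":0,"jaw":255},
  {"xyz":[0,0,-4],"turn":0,"jaw":255},
  {"xyz":[0,0,-8],"turn":0,"jaw":255},
  {"xyz":[0,0,-11],"turn":0,"jaw":255},
  {"xyz":[0,0,-13],"turn":0,"jaw":255},
], force=55)

```text
clock: 4.0
position: [0.5388, -0.2568, 0.2188]
ee_rot: [-2.863, -1.281, -0.015]
force: [0.5, -0.3, -5.4]
width: 0.473
```

```bash
python3 -c "
from h import *
plan([.469,-.082,.215],-29.05)"
```

```text
t 4.0 pos [ 0.5388 -0.2568  0.2188] yaw 48.21 tilt 0.62 F [ 0.5 -0.3 -5.4] w 0.473 j [ 0.5   0.41 -0.2   1.64  0.08  1.1  -0.44]
delta cm [  8.38 -16.85   0.47] turn 77.25970624496242
```

arm_command([
  {"xyz":[1.2,-2.5,0],"turn":5,"jaw":255},
  {"xyz":[3,-6,0.2],"turn":11,"jaw":255},
  {"xyz":[4.6,-9.3,0.3],"turn":18,"jaw":255},
  {"xyz":[6,-12,0.4],"turn":25,"jaw":255},
  {"xyz":[7,-14,0.4],"turn":30,"jaw":255},
])

```text
clock: 4.42
position: [0.4793, -0.1083, 0.2157]
ee_rot: [-3.095, -0.489, -0.012]
force: [0.5, 0.8, -4.9]
width: 0.476
```

```bash
python3 -c "
from h import *
plan([.469,-.082,.215],-29.05)"
```

```text
t 4.42 pos [ 0.4793 -0.1083  0.2157] yaw 17.95 tilt 0.63 F [ 0.5  0.8 -4.9] w 0.476 j [ 0.26  0.24 -0.16  1.9   0.03  1.01 -1.18]
delta cm [-0.17 -2.82  0.09] turn 47.0020575888025
```

arm_command([
  {"xyz":[-0.1,-1.8,0],"turn":6.5,"jaw":255},
  {"xyz":[-0.2,-2.6,0],"turn":13,"jaw":255},
  {"xyz":[-0.2,-2.8,0],"turn":20,"jaw":255},
  {"xyz":[-0.2,-2.8,0],"turn":26,"jaw":255},
  {"xyz":[-0.2,-2.8,0],"turn":32,"jaw":255},
])

```text
clock: 4.83
position: [0.4684, -0.0818, 0.2164]
ee_rot: [-3.107, 0.39, -0.007]
force: [-0.0, -0.7, -5.2]
width: 0.476
```

```bash
python3 -c "
from h import *
plan([.469,-.082,.215],-29.05)"
```

```text
t 4.83 pos [ 0.4684 -0.0818  0.2164] yaw -14.3 tilt 0.63 F [-0.  -0.7 -5.2] w 0.476 j [ 0.15  0.21 -0.1   1.94  0.01  1.   -1.77]
delta cm [0.06 0.   0.14] turn 14.753702808634216
```

arm_command([
  {"xyz":[0,0,0.2],"turn":6,"jaw":255},
  {"xyz":[0,0,0.5],"turn":11,"jaw":255},
  {"xyz":[0,0,0.8],"turn":14.5,"jaw":255},
  {"xyz":[0,0,0.8],"turn":14.8,"jaw":255},
  {"xyz":[0,0,0.8],"turn":14.8,"jaw":255},
])

```text
clock: 5.25
position: [0.4681, -0.0816, 0.2085]
ee_rot: [-3.031, 0.784, -0.005]
force: [-0.4, -0.0, -5.9]
width: 0.478
```

```bash
cat >> h.py <<'E'
F0=np.array([.6133,-.0406]);A=np.radians(15.95);U=np.array([np.cos(A),np.sin(A)]);V=np.array([-U[1],U[0]])
def stopplan(dist,yaw,z=.208,lat=0.,off=(0,0)):
    "dist of lantern axis in front of stop face"
    t=F0-U*dist+V*lat-np.array(off); plan([t[0],t[1],z],yaw)
    from cell import observe
    o=observe(); p=o["position"][:2]-F0; print("now dist",(-p@U).round(4),"lat",(p@V).round(4),"F along -u",(-o["force"][:2]@U).round(2),"lat F",(o["force"][:2]@V).round(2),"torque",o["ft_torque"].round(2))
E
python3 -c "
from h import *
stopplan(.116,-29.05)
from cell import *
for n in ('side','wrist','top'):
    d=get_image(n); cv2.imwrite(f'pics/{n}4.png',d['frame'][:,:,::-1]);np.savez(f'pics/{n}4.npz',**d)
s=cv2.resize(cv2.imread('pics/side4.png')[160:300,220:400],None,fx=4,fy=4,interpolation=2);cv2.imwrite('pics/side4c.png',s)
"
```

```text
t 5.25 pos [ 0.4681 -0.0816  0.2085] yaw -28.99 tilt 0.62 F [-0.4 -0.  -5.9] w 0.478 j [ 0.12  0.21 -0.06  1.95  0.    0.98 -2.02]
delta cm [ 2.5  -2.43  0.08] turn 0.06088429915436677
now dist 0.1509 lat 0.0005 F along -u 0.39 lat F 0.11 torque [ 0.06  0.02 -0.01]
```

View pics/side4c.png

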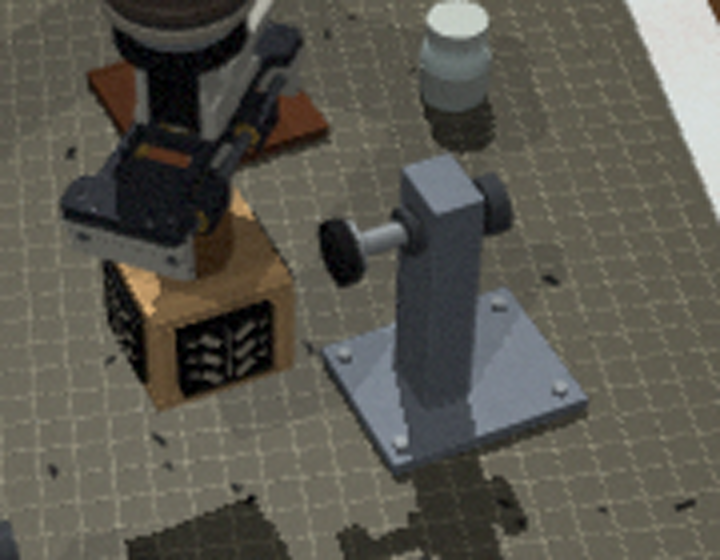

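View pics/wrist4.png

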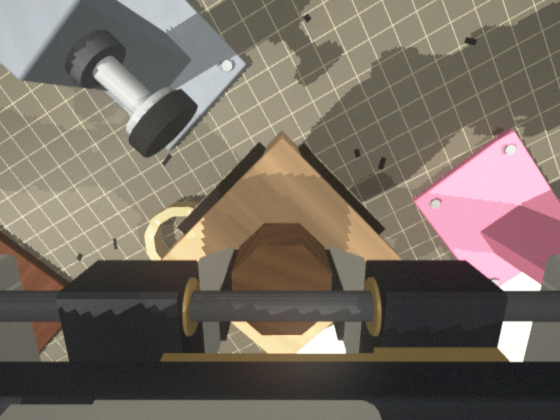

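arm_command([
  {"xyz":[0.6,-0.6,0],"turn":0,"jaw":255},
  {"xyz":[1.3,-1.3,0],"turn":0,"jaw":255},
  {"xyz":[1.9,-1.9,0],"turn":0,"jaw":255},
  {"xyz":[2.3,-2.25,0],"turn":0,"jaw":255},
  {"xyz":[2.5,-2.4,0.05],"turn":0,"jaw":255},
])

```text
clock: 5.82
position: [0.5034, -0.0722, 0.2084]
ee_rot: [-3.031, 0.782, -0.006]
force: [-0.7, -0.1, -5.3]
width: 0.474
```

```bash
python3 -c "
from h import *
stopplan(.110,-29.05)
"
```

```text
t 5.82 pos [ 0.5034 -0.0722  0.2084] yaw -28.93 tilt 0.67 F [-0.7 -0.1 -5.3] w 0.474 j [ 0.09  0.26 -0.06  1.88  0.01  0.99 -2.04]
delta cm [ 0.3  -0.33  0.04] turn 0.11537522910842313
now dist 0.1144 lat -0.0002 F along -u 0.69 lat F 0.06 torque [0.05 0.04 0.02]
```

arm_command([
  {"xyz":[0.07,-0.07,0],"turn":0,"jaw":255},
  {"xyz":[0.15,-0.15,0],"turn":0,"jaw":255},
  {"xyz":[0.22,-0.22,0],"turn":0,"jaw":255},
  {"xyz":[0.29,-0.29,0],"turn":0,"jaw":255},
])

```text
clock: 6.15
position: [0.507, -0.0712, 0.2084]
ee_rot: [-3.032, 0.782, -0.006]
force: [-4.2, -1.6, -2.1]
width: 0.473
```

```bash
python3 -c "
from h import *
stopplan(.107,-29.05)
"
```

```text
t 6.15 pos [ 0.507  -0.0712  0.2084] yaw -28.94 tilt 0.65 F [-4.2 -1.6 -2.1] w 0.473 j [ 0.09  0.27 -0.06  1.87  0.01  1.   -2.05]
delta cm [ 0.24 -0.27  0.04] turn 0.10536620943756247
now dist 0.1106 lat -0.0003 F along -u 4.48 lat F -0.42 torque [-0.34  1.15 -0.06]
```

arm_command([
  {"xyz":[0.09,-0.09,0],"turn":0,"jaw":255},
  {"xyz":[0.18,-0.18,0],"turn":0,"jaw":255},
  {"xyz":[0.26,-0.26,0],"turn":0,"jaw":255},
])

```text
clock: 6.4
position: [0.5092, -0.0706, 0.2082]
ee_rot: [-3.032, 0.783, -0.002]
force: [-5.4, -1.7, -2.5]
width: 0.477
```

```bash
python3 -c "
from h import *
stopplan(.104,-29.05)
"
```

```text
t 6.4 pos [ 0.5092 -0.0706  0.2082] yaw -28.97 tilt 0.56 F [-5.4 -1.7 -2.5] w 0.477 j [ 0.09  0.28 -0.06  1.86  0.01  1.   -2.05]
delta cm [ 0.29 -0.33  0.02] turn 0.0754662325638833
now dist 0.1083 lat -0.0003 F along -u 5.68 lat F -0.14 torque [-0.2   1.22 -0.01]
```

arm_command([
  {"xyz":[0.09,-0.09,0],"turn":0,"jaw":255},
  {"xyz":[0.18,-0.18,0],"turn":0,"jaw":255},
  {"xyz":[0.26,-0.26,0],"turn":0,"jaw":255},
])

```text
clock: 6.65
position: [0.5118, -0.07, 0.208]
ee_rot: [-3.033, 0.784, 0.001]
force: [-4.7, -1.7, -3.3]
width: 0.472
```

```bash
python3 -c "
from h import *
stopplan(.104,-29.05)
"
```

```text
t 6.65 pos [ 0.5118 -0.07    0.208 ] yaw -29.0 tilt 0.51 F [-4.7 -1.7 -3.3] w 0.472 j [ 0.09  0.28 -0.06  1.86  0.01  1.   -2.05]
delta cm [ 0.09 -0.15 -0.  ] turn 0.047500282122172166
now dist 0.1057 lat -0.0004 F along -u 4.96 lat F -0.38 torque [-0.18  1.27  0.06]
```

arm_command([
  {"xyz":[0.08,-0.08,0],"turn":0,"jaw":255},
  {"xyz":[0.16,-0.16,0],"turn":0,"jaw":255},
])

```text
clock: 6.82
position: [0.513, -0.0697, 0.2078]
ee_rot: [-3.033, 0.785, 0.004]
force: [-9.1, -2.8, 0.4]
width: 0.473
```

```bash
python3 -c "
from h import *
stopplan(.104,-29.05)
"
```

```text
t 6.82 pos [ 0.513  -0.0697  0.2078] yaw -29.02 tilt 0.49 F [-9.1 -2.8  0.4] w 0.473 j [ 0.09  0.28 -0.06  1.85  0.01  1.01 -2.05]
delta cm [ 0.01 -0.06 -0.02] turn 0.030065052531796255
now dist 0.1045 lat -0.0004 F along -u 9.54 lat F -0.2 torque [-0.68  2.33  0.06]
```

arm_command([
  {"xyz":[0.05,-0.05,0],"turn":0,"jaw":255},
  {"xyz":[0.08,-0.08,0],"turn":0,"jaw":255},
])

```text
clock: 6.98
position: [0.513, -0.0697, 0.2076]
ee_rot: [-3.034, 0.786, 0.007]
force: [-7.7, -1.1, -0.1]
width: 0.476
```

```bash
python3 -c "
from h import *
stopplan(.150,-29.05,.21)
from cell import *
for n in ('side','wrist'):
    d=get_image(n); cv2.imwrite(f'pics/{n}5.png',d['frame'][:,:,::-1]);np.savez(f'pics/{n}5.npz',**d)
"
```

```text
t 6.98 pos [ 0.513  -0.0697  0.2076] yaw -29.05 tilt 0.49 F [-7.7 -1.1 -0.1] w 0.476 j [ 0.09  0.29 -0.06  1.85  0.01  1.01 -2.06]
delta cm [-3.26  3.19 -0.24] turn 0.0035767657099086136
now dist 0.1044 lat -0.0005 F along -u 7.71 lat F 1.07 torque [-0.33  1.75  0.02]
```

View pics/wrist5.png

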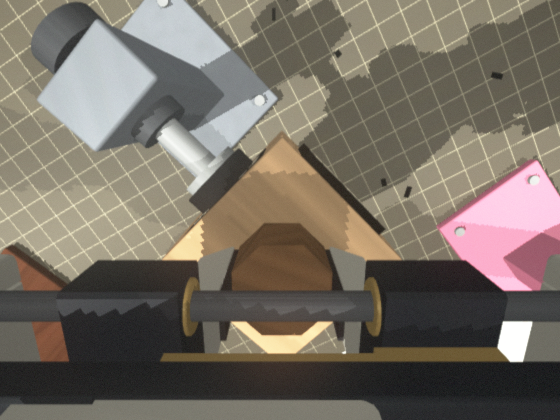

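arm_command([
  {"xyz":[-0.8,0.8,0],"turn":0,"jaw":255},
  {"xyz":[-1.8,1.8,0],"turn":0,"jaw":255},
  {"xyz":[-2.7,2.7,-0.1],"turn":0,"jaw":255},
  {"xyz":[-3.2,3.15,-0.1],"turn":-3,"jaw":255},
  {"xyz":[-3.3,3.2,-0.1],"turn":-9,"jaw":255},
])

```text
clock: 7.5
position: [0.4668, -0.0825, 0.2088]
ee_rot: [-3.087, 0.545, 0.006]
force: [-0.1, 1.2, -5.0]
width: 0.475
```

```bash
python3 -c "
from h import *
stopplan(.150,60.95,.208)
from cell import *
for n in ('wrist',):
    d=get_image(n); cv2.imwrite(f'pics/{n}6.png',d['frame'][:,:,::-1]);np.savez(f'pics/{n}6.npz',**d)
"
```

```text
t 7.5 pos [ 0.4668 -0.0825  0.2088] yaw -20.03 tilt 0.46 F [-0.1  1.2 -5. ] w 0.475 j [ 0.14  0.22 -0.08  1.94  0.01  0.99 -1.87]
delta cm [ 0.19 -0.14  0.08] turn -80.9785997964259
now dist 0.1523 lat -0.0 F along -u -0.27 lat F 1.13 torque [0.05 0.07 0.05]
```

View pics/wrist6.png

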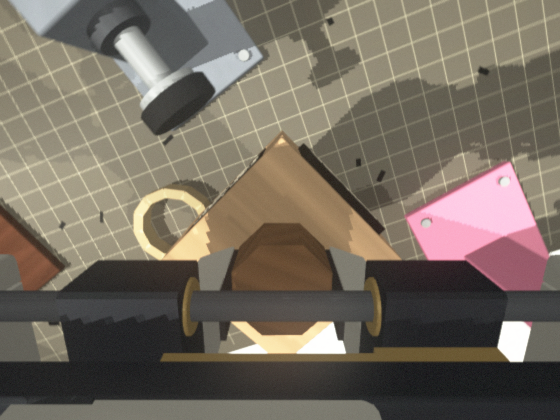

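arm_command([
  {"xyz":[0.1,-0.1,0],"turn":-6,"jaw":255},
  {"xyz":[0.2,-0.1,0],"turn":-13,"jaw":255},
  {"xyz":[0.2,-0.1,0],"turn":-20,"jaw":255},
  {"xyz":[0.2,-0.1,0],"turn":-27,"jaw":255},
  {"xyz":[0.2,-0.1,0],"turn":-34,"jaw":255},
])

```text
clock: 7.97
position: [0.4696, -0.0819, 0.2092]
ee_rot: [-3.108, -0.404, -0.001]
force: [0.7, -0.8, -5.4]
width: 0.479
```

arm_command([
  {"xyz":[0,0,0],"turn":-7,"jaw":255},
  {"xyz":[0,0,0],"turn":-14,"jaw":255},
  {"xyz":[0,0,0],"turn":-21,"jaw":255},
  {"xyz":[0,0,0],"turn":-28,"jaw":255},
  {"xyz":[0,0,0],"turn":-34,"jaw":255},
])

```text
clock: 8.38
position: [0.4697, -0.082, 0.2095]
ee_rot: [-2.852, -1.301, -0.006]
force: [0.1, -0.6, -6.1]
width: 0.475
```

```bash
python3 -c "
from h import *
stopplan(.150,60.95,.208)
"
```

```text
t 8.38 pos [ 0.4697 -0.082   0.2095] yaw 49.04 tilt 0.45 F [ 0.1 -0.6 -6.1] w 0.475 j [ 0.29  0.23 -0.27  1.93  0.06  0.99 -0.72]
delta cm [-0.02 -0.06  0.15] turn -11.914357980868886
now dist 0.1495 lat -0.0004 F along -u 0.05 lat F -0.63 torque [-0.04 -0.05 -0.03]
```

arm_command([
  {"xyz":[0,0,0.1],"turn":-6,"jaw":255},
  {"xyz":[0.3,0.2,0.1],"turn":-11.5,"jaw":255},
  {"xyz":[1.1,0.7,0.1],"turn":-11.9,"jaw":255},
  {"xyz":[2.1,1.3,0.1],"turn":-11.9,"jaw":255},
  {"xyz":[2.7,1.8,0.1],"turn":-11.9,"jaw":255},
])

```text
clock: 8.8
position: [0.5028, -0.0727, 0.2089]
ee_rot: [-2.706, -1.585, -0.01]
force: [0.7, -0.3, -5.7]
width: 0.475
```

```bash
python3 -c "
from h import *
stopplan(.113,60.95,.208)
"
```

```text
t 8.8 pos [ 0.5028 -0.0727  0.2089] yaw 60.72 tilt 0.49 F [ 0.7 -0.3 -5.7] w 0.475 j [ 0.29  0.28 -0.3   1.86  0.09  1.01 -0.56]
delta cm [0.18 0.11 0.09] turn -0.22582188033319994
now dist 0.115 lat -0.0005 F along -u -0.58 lat F -0.45 torque [-0.03 -0.08 -0.  ]
```

arm_command([
  {"xyz":[0.08,0.07,0.05],"turn":-0.2,"jaw":255},
  {"xyz":[0.16,0.15,0.05],"turn":-0.2,"jaw":255},
  {"xyz":[0.24,0.22,0.05],"turn":-0.2,"jaw":255},
  {"xyz":[0.32,0.3,0.05],"turn":-0.2,"jaw":255},
  {"xyz":[0.4,0.38,0.05],"turn":-0.2,"jaw":255},
])

```text
clock: 9.22
position: [0.5079, -0.0711, 0.2084]
ee_rot: [-2.703, -1.589, -0.009]
force: [-0.3, 0.7, -3.6]
width: 0.479
```

```bash
python3 -c "
from h import *
stopplan(.104,60.95,.208)
"
```

```text
t 9.22 pos [ 0.5079 -0.0711  0.2084] yaw 60.89 tilt 0.48 F [-0.3  0.7 -3.6] w 0.479 j [ 0.28  0.29 -0.3   1.85  0.09  1.01 -0.57]
delta cm [0.43 0.38 0.04] turn -0.05705295755149109
now dist 0.1098 lat -0.0004 F along -u 0.1 lat F 0.72 torque [-0.1  -0.03  0.03]
```

arm_command([
  {"xyz":[0.08,0.07,0],"turn":0,"jaw":255},
  {"xyz":[0.16,0.15,0],"turn":0,"jaw":255},
  {"xyz":[0.24,0.22,0],"turn":0,"jaw":255},
  {"xyz":[0.32,0.3,0],"turn":0,"jaw":255},
])

```text
clock: 9.55
position: [0.5108, -0.0702, 0.2081]
ee_rot: [-2.703, -1.588, -0.005]
force: [-4.9, -0.9, -3.1]
width: 0.475
```

```bash
python3 -c "
from h import *
stopplan(.104,60.95,.208)
"
```

```text
t 9.55 pos [ 0.5108 -0.0702  0.2081] yaw 60.86 tilt 0.43 F [-4.9 -0.9 -3.1] w 0.475 j [ 0.28  0.3  -0.3   1.84  0.09  1.02 -0.57]
delta cm [0.21 0.17 0.01] turn -0.08624230877512673
now dist 0.1067 lat -0.0003 F along -u 4.94 lat F 0.44 torque [-0.27  1.11  0.02]
```

arm_command([
  {"xyz":[0.09,0.08,0],"turn":0,"jaw":255},
  {"xyz":[0.18,0.17,0],"turn":0,"jaw":255},
  {"xyz":[0.26,0.24,0],"turn":0,"jaw":255},
])

```text
clock: 9.8
position: [0.513, -0.0696, 0.2079]
ee_rot: [-2.703, -1.587, -0.002]
force: [-10.2, -2.5, 1.0]
width: 0.475
```

```bash
python3 -c "
from h import *
stopplan(.104,60.95,.208)
"
```

```text
t 9.8 pos [ 0.513  -0.0696  0.2079] yaw 60.83 tilt 0.43 F [-10.2  -2.5   1. ] w 0.475 j [ 0.27  0.3  -0.3   1.83  0.1   1.02 -0.57]
delta cm [ 0.05  0.   -0.01] turn -0.12000049141167324
now dist 0.1044 lat -0.0003 F along -u 10.47 lat F 0.43 torque [-0.73  2.41  0.09]
```

arm_command([
  {"xyz":[-0.8,-0.8,0],"turn":0,"jaw":255},
  {"xyz":[-1.8,-1.8,0],"turn":0,"jaw":255},
  {"xyz":[-2.7,-2.7,-0.1],"turn":0,"jaw":255},
  {"xyz":[-3.2,-3.15,-0.1],"turn":-3,"jaw":255},
  {"xyz":[-3.25,-3.2,-0.1],"turn":-9,"jaw":255},
])

```text
clock: 10.22
position: [0.4674, -0.0832, 0.2092]
ee_rot: [-2.57, -1.795, -0.002]
force: [-0.0, -1.2, -4.8]
width: 0.476
```

```bash
python3 -c "
from h import *
stopplan(.150,150.95,.208)
from cell import *
for n in ('wrist',):
    d=get_image(n); cv2.imwrite(f'pics/{n}7.png',d['frame'][:,:,::-1]);np.savez(f'pics/{n}7.npz',**d)
"
```

```text
t 10.22 pos [ 0.4674 -0.0832  0.2092] yaw 69.85 tilt 0.4 F [-0.  -1.2 -4.8] w 0.476 j [ 0.34  0.24 -0.33  1.93  0.08  1.   -0.37]
delta cm [0.19 0.11 0.12] turn -81.10210530100557
now dist 0.152 lat -0.0009 F along -u 0.36 lat F -1.13 torque [-0.04 -0.02  0.06]
```

View pics/wrist7.png

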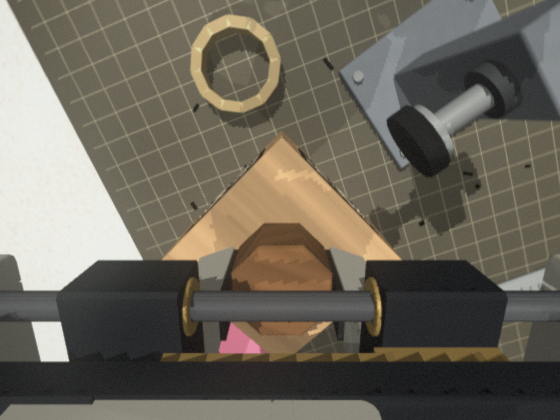

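arm_command([
  {"xyz":[0.1,0.1,0],"turn":-6,"jaw":255},
  {"xyz":[0.2,0.1,0],"turn":-13,"jaw":255},
  {"xyz":[0.2,0.1,0.1],"turn":-20,"jaw":255},
  {"xyz":[0.2,0.1,0.1],"turn":-27,"jaw":255},
  {"xyz":[0.2,0.1,0.1],"turn":-34,"jaw":255},
])

```text
clock: 10.68
position: [0.4695, -0.0815, 0.2085]
ee_rot: [-1.916, -2.483, -0.006]
force: [-0.9, 0.6, -5.3]
width: 0.474
```

arm_command([
  {"xyz":[0,0,0],"turn":-7,"jaw":255},
  {"xyz":[0,0,0],"turn":-14,"jaw":255},
  {"xyz":[0,0,0],"turn":-21,"jaw":255},
  {"xyz":[0,0,0],"turn":-28,"jaw":255},
  {"xyz":[0,0,0],"turn":-34,"jaw":255},
])

```text
clock: 11.1
position: [0.4695, -0.0816, 0.2087]
ee_rot: [-1.102, -2.939, -0.009]
force: [-0.1, -0.3, -4.9]
width: 0.47
```

```bash
python3 -c "
from h import *
stopplan(.115,150.95,.208)
"
```

```text
t 11.1 pos [ 0.4695 -0.0816  0.2087] yaw 138.9 tilt 0.35 F [-0.1 -0.3 -4.9] w 0.47 j [ 0.51  0.27 -0.54  1.91  0.15  1.01  0.76]
delta cm [-1.89  2.9   0.08] turn -12.053569672722034
now dist 0.1496 lat 0.0001 F along -u 0.17 lat F -0.27 torque [ 0.03 -0.15  0.07]
```

arm_command([
  {"xyz":[0,0,0.05],"turn":-6,"jaw":255},
  {"xyz":[-0.2,0.3,0.05],"turn":-11.5,"jaw":255},
  {"xyz":[-0.7,1.1,0.05],"turn":-12.1,"jaw":255},
  {"xyz":[-1.4,2.1,0.05],"turn":-12.1,"jaw":255},
  {"xyz":[-1.8,2.8,0.05],"turn":-12.1,"jaw":255},
])

```text
clock: 11.52
position: [0.5034, -0.0721, 0.2086]
ee_rot: [-0.793, -3.039, -0.01]
force: [1.2, 0.4, -4.9]
width: 0.475
```

```bash
python3 -c "
from h import *
stopplan(.110,150.95,.208)
"
```

```text
t 11.52 pos [ 0.5034 -0.0721  0.2086] yaw 150.74 tilt 0.37 F [ 1.2  0.4 -4.9] w 0.475 j [ 0.49  0.32 -0.57  1.84  0.19  1.03  0.91]
delta cm [-0.3   0.32  0.06] turn -0.2080476762085368
now dist 0.1144 lat -0.0001 F along -u -1.29 lat F -0.0 torque [ 0.03 -0.21  0.03]
```

arm_command([
  {"xyz":[-0.08,0.08,0],"turn":-0.2,"jaw":255},
  {"xyz":[-0.15,0.16,0],"turn":-0.2,"jaw":255},
  {"xyz":[-0.23,0.24,0],"turn":-0.2,"jaw":255},
  {"xyz":[-0.31,0.32,0],"turn":-0.2,"jaw":255},
  {"xyz":[-0.38,0.4,0],"turn":-0.2,"jaw":255},
])

```text
clock: 11.93
position: [0.5082, -0.0706, 0.2085]
ee_rot: [-0.789, -3.04, -0.009]
force: [-3.2, -2.4, -3.9]
width: 0.477
```

```bash
python3 -c "
from h import *
stopplan(.104,150.95,.208)
"
```

```text
t 11.93 pos [ 0.5082 -0.0706  0.2085] yaw 150.91 tilt 0.34 F [-3.2 -2.4 -3.9] w 0.477 j [ 0.48  0.33 -0.57  1.83  0.2   1.04  0.9 ]
delta cm [-0.37  0.37  0.05] turn -0.037838148783805536
now dist 0.1093 lat -0.0 F along -u 3.77 lat F -1.4 torque [-0.4   0.77  0.01]
```

arm_command([
  {"xyz":[-0.09,0.09,0],"turn":0,"jaw":255},
  {"xyz":[-0.18,0.18,0],"turn":0,"jaw":255},
  {"xyz":[-0.27,0.27,0],"turn":0,"jaw":255},
  {"xyz":[-0.35,0.35,0],"turn":0,"jaw":255},
])

```text
clock: 12.27
position: [0.5117, -0.0698, 0.2082]
ee_rot: [-0.789, -3.037, -0.007]
force: [-4.5, -1.3, -2.6]
width: 0.477
```

```bash
python3 -c "
from h import *
stopplan(.104,150.95,.208)
"
```

```text
t 12.27 pos [ 0.5117 -0.0698  0.2082] yaw 150.88 tilt 0.33 F [-4.5 -1.3 -2.6] w 0.477 j [ 0.48  0.34 -0.57  1.82  0.2   1.04  0.9 ]
delta cm [-0.11  0.14  0.02] turn -0.0744129149026378
now dist 0.1058 lat -0.0002 F along -u 4.66 lat F -0.07 torque [-0.22  1.25  0.03]
```

arm_command([
  {"xyz":[-0.09,0.09,0],"turn":0,"jaw":255},
  {"xyz":[-0.17,0.17,0],"turn":0,"jaw":255},
  {"xyz":[-0.22,0.22,0],"turn":0,"jaw":255},
])

```text
clock: 12.52
position: [0.513, -0.0695, 0.2078]
ee_rot: [-0.789, -3.034, -0.004]
force: [-10.0, -3.1, -0.4]
width: 0.473
```

```bash
python3 -c "
from h import *
stopplan(.104,150.95,.208)
"
```

```text
t 12.52 pos [ 0.513  -0.0695  0.2078] yaw 150.85 tilt 0.41 F [-10.   -3.1  -0.4] w 0.473 j [ 0.47  0.34 -0.57  1.82  0.2   1.05  0.89]
delta cm [-0.01  0.04 -0.02] turn -0.10263810314219768
now dist 0.1044 lat -0.0003 F along -u 10.44 lat F -0.26 torque [-0.53  2.12  0.07]
```

Home at the same distance. Retreat and turn for the fourth side.

arm_command([
  {"xyz":[0.8,-0.8,0],"turn":0,"jaw":255},
  {"xyz":[1.8,-1.8,0],"turn":0,"jaw":255},
  {"xyz":[2.7,-2.7,-0.1],"turn":0,"jaw":255},
  {"xyz":[3.2,-3.15,-0.1],"turn":-3,"jaw":255},
  {"xyz":[3.25,-3.2,-0.1],"turn":-9,"jaw":255},
])

```text
clock: 12.93
position: [0.4673, -0.0823, 0.2092]
ee_rot: [-0.548, -3.087, -0.004]
force: [-0.2, -0.3, -6.6]
width: 0.475
```

arm_command([
  {"xyz":[0,0,0],"turn":-6,"jaw":255},
  {"xyz":[0,0,0],"turn":-13,"jaw":255},
  {"xyz":[0,0,0],"turn":-20,"jaw":255},
  {"xyz":[0,0,0],"turn":-27,"jaw":255},
  {"xyz":[0,0,0],"turn":-34,"jaw":255},
])

```text
clock: 13.35
position: [0.4671, -0.0825, 0.2096]
ee_rot: [0.388, -3.113, -0.005]
force: [0.2, -0.1, -5.2]
width: 0.477
```

arm_command([
  {"xyz":[0,0,0],"turn":-7,"jaw":255},
  {"xyz":[0,0,0],"turn":-14,"jaw":255},
  {"xyz":[0,0,0],"turn":-21,"jaw":255},
  {"xyz":[0,0,0],"turn":-28,"jaw":255},
  {"xyz":[0,0,0],"turn":-34,"jaw":255},
])

```text
clock: 13.77
position: [0.4668, -0.0828, 0.2099]
ee_rot: [1.29, -2.862, -0.006]
force: [-0.6, -0.8, -5.5]
width: 0.479
```

```bash
python3 -c "
from h import *
stopplan(.115,-119.05,.208)
"
```

```text
t 13.77 pos [ 0.4668 -0.0828  0.2099] yaw -131.46 tilt 0.24 F [-0.6 -0.8 -5.5] w 0.479 j [ 0.75  0.33 -0.85  1.9   0.28  1.05  2.2 ]
delta cm [-3.17 -1.99  0.18] turn -12.408519689684567
now dist 0.1524 lat -0.0003 F along -u 0.79 lat F -0.65 torque [ 0.19 -0.08 -0.  ]
```

arm_command([
  {"xyz":[0,0,0.1],"turn":-6,"jaw":255},
  {"xyz":[-0.5,-0.3,0.15],"turn":-11.5,"jaw":255},
  {"xyz":[-1.3,-0.8,0.15],"turn":-12.4,"jaw":255},
  {"xyz":[-2.4,-1.5,0.15],"turn":-12.4,"jaw":255},
  {"xyz":[-3,-1.9,0.15],"turn":-12.4,"jaw":255},
])

```text
clock: 14.18
position: [0.5024, -0.0727, 0.2087]
ee_rot: [-1.589, 2.71, 0.005]
force: [-0.4, 0.5, -5.1]
width: 0.474
```

```bash
python3 -c "
from h import *
stopplan(.110,-119.05,.208)
"
```

```text
t 14.18 pos [ 0.5024 -0.0727  0.2087] yaw -119.23 tilt 0.18 F [-0.4  0.5 -5.1] w 0.474 j [ 0.71  0.4  -0.88  1.83  0.34  1.08  2.33]
delta cm [-0.41 -0.35  0.07] turn -0.17920934393600874
now dist 0.1154 lat -0.0004 F along -u 0.28 lat F 0.55 torque [ 0.23 -0.13  0.01]
```

arm_command([
  {"xyz":[-0.1,-0.08,0.05],"turn":-0.2,"jaw":255},
  {"xyz":[-0.2,-0.17,0.05],"turn":-0.2,"jaw":255},
  {"xyz":[-0.29,-0.25,0.05],"turn":-0.2,"jaw":255},
  {"xyz":[-0.37,-0.33,0.05],"turn":-0.2,"jaw":255},
  {"xyz":[-0.45,-0.41,0.05],"turn":-0.2,"jaw":255},
])

```text
clock: 14.6
position: [0.5069, -0.0711, 0.208]
ee_rot: [1.592, -2.706, -0.006]
force: [-5.8, -1.5, -2.4]
width: 0.477
```

```bash
python3 -c "
from h import *
stopplan(.104,-119.05,.208)
"
```

```text
t 14.6 pos [ 0.5069 -0.0711  0.208 ] yaw -119.05 tilt 0.25 F [-5.8 -1.5 -2.4] w 0.477 j [ 0.7   0.41 -0.88  1.82  0.35  1.09  2.33]
delta cm [-0.48 -0.47 -0.01] turn -0.0018806797120873853
now dist 0.1107 lat -0.0001 F along -u 6.0 lat F 0.17 torque [-0.04  1.26  0.04]
```

arm_command([
  {"xyz":[-0.09,-0.09,0],"turn":0,"jaw":255},
  {"xyz":[-0.18,-0.18,0],"turn":0,"jaw":255},
  {"xyz":[-0.27,-0.27,0],"turn":0,"jaw":255},
  {"xyz":[-0.36,-0.36,0],"turn":0,"jaw":255},
  {"xyz":[-0.43,-0.43,0],"turn":0,"jaw":255},
])

```text
clock: 15.02
position: [0.5117, -0.0698, 0.2076]
ee_rot: [1.59, -2.704, -0.007]
force: [-5.3, -1.6, -3.0]
width: 0.476
```

```bash
python3 -c "
from h import *
stopplan(.104,-119.05,.208)
"
```

```text
t 15.02 pos [ 0.5117 -0.0698  0.2076] yaw -119.07 tilt 0.36 F [-5.3 -1.6 -3. ] w 0.476 j [ 0.69  0.42 -0.87  1.8   0.35  1.09  2.32]
delta cm [-0.13 -0.11 -0.04] turn -0.023963300922162034
now dist 0.1057 lat -0.0002 F along -u 5.58 lat F -0.06 torque [-0.09  1.17  0.12]
```

arm_command([
  {"xyz":[-0.09,-0.09,0],"turn":0,"jaw":255},
  {"xyz":[-0.17,-0.17,0],"turn":0,"jaw":255},
  {"xyz":[-0.22,-0.22,0],"turn":0,"jaw":255},
])

```text
clock: 15.27
position: [0.5131, -0.0694, 0.2073]
ee_rot: [1.588, -2.701, -0.008]
force: [-9.8, -2.1, 0.4]
width: 0.475
```

```bash
python3 -c "
from h import *
stopplan(.104,-119.05,.208)
"
```

```text
t 15.27 pos [ 0.5131 -0.0694  0.2073] yaw -119.09 tilt 0.54 F [-9.8 -2.1  0.4] w 0.475 j [ 0.68  0.42 -0.87  1.8   0.36  1.1   2.32]
delta cm [-0.03 -0.   -0.07] turn -0.04303395484316752
now dist 0.1042 lat -0.0002 F along -u 9.98 lat F 0.63 torque [-0.23  2.16  0.07]
```

arm_command([
  {"xyz":[0.8,0.8,0],"turn":0,"jaw":255},
  {"xyz":[1.8,1.8,0],"turn":0,"jaw":255},
  {"xyz":[2.7,2.7,-0.1],"turn":0,"jaw":255},
  {"xyz":[3.2,3.2,-0.2],"turn":0,"jaw":255},
  {"xyz":[3.3,3.3,-0.2],"turn":0,"jaw":255},
])

```text
clock: 15.68
position: [0.4673, -0.0829, 0.2099]
ee_rot: [1.587, -2.702, -0.006]
force: [-0.2, -1.1, -5.4]
width: 0.477
```

```bash
python3 -c "
from h import *
plan([.5094,.2892,.215],-119)
from cell import *
for n in ('side','top','wrist'):
    d=get_image(n); cv2.imwrite(f'pics/{n}8.png',d['frame'][:,:,::-1]);np.savez(f'pics/{n}8.npz',**d)
s=cv2.resize(cv2.imread('pics/side8.png')[180:300,210:350],None,fx=4,fy=4,interpolation=2)
w=cv2.imread('pics/wrist8.png')[100:320,100:480]
cv2.imwrite('pics/side8c.png',s);cv2.imwrite('pics/w8c.png',w)
"
```

```text
t 15.68 pos [ 0.4673 -0.0829  0.2099] yaw -119.15 tilt 0.52 F [-0.2 -1.1 -5.4] w 0.477 j [ 0.78  0.35 -0.9   1.89  0.31  1.06  2.38]
delta cm [-34.55  14.45  -0.57] turn -0.1508729732448728
```

View pics/side8c.png

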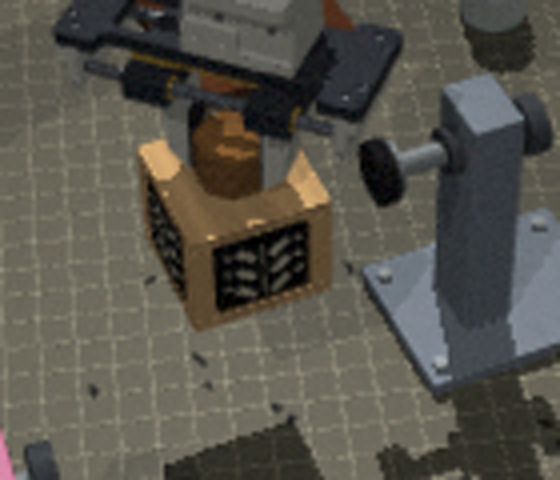

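View pics/w8c.png

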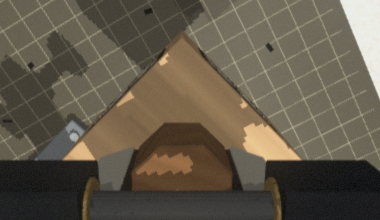

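View pics/top8.png

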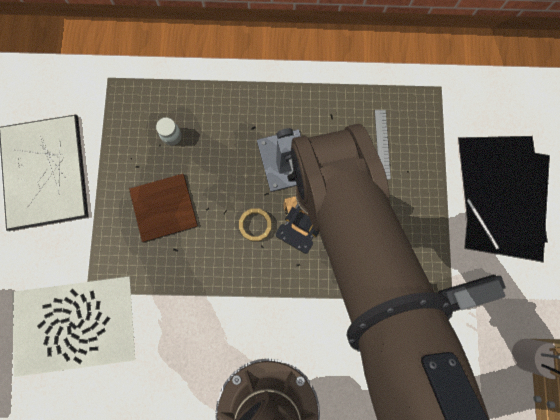

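arm_command([
  {"xyz":[-1.5,0.6,-0.2],"turn":0,"jaw":255},
  {"xyz":[-4.8,2,-0.4],"turn":0,"jaw":255},
  {"xyz":[-8.3,3.5,-0.6],"turn":0,"jaw":255},
  {"xyz":[-11.8,4.9,-0.6],"turn":0,"jaw":255},
  {"xyz":[-15.3,6.4,-0.6],"turn":0,"jaw":255},
])

```text
clock: 16.25
position: [0.4885, 0.0846, 0.2162]
ee_rot: [1.588, -2.705, -0.007]
force: [0.5, -0.8, -5.3]
width: 0.476
```

```bash
python3 -c "
from h import *
plan([.5094,.2892,.2],-119)
"
```

```text
t 16.25 pos [0.4885 0.0846 0.2162] yaw -119.17 tilt 0.38 F [ 0.5 -0.8 -5.3] w 0.476 j [ 0.43  0.38 -0.92  1.84  0.34  1.1   2.02]
delta cm [-18.89   8.14   1.63] turn -0.16738623036400213
```

arm_command([
  {"xyz":[-3.5,1.5,0.2],"turn":0,"jaw":255},
  {"xyz":[-7,3,0.4],"turn":0,"jaw":255},
  {"xyz":[-10.5,4.5,0.8],"turn":0,"jaw":255},
  {"xyz":[-13.8,6,1.2],"turn":0,"jaw":255},
  {"xyz":[-16.5,7.1,1.6],"turn":0,"jaw":255},
])

```text
clock: 16.67
position: [0.5067, 0.2676, 0.2001]
ee_rot: [1.591, -2.704, -0.01]
force: [-0.1, 0.5, -4.4]
width: 0.48
```

```bash
python3 -c "
from h import *
plan([.5094,.2892,.16],-119)
"
```

```text
t 16.67 pos [0.5067 0.2676 0.2001] yaw -119.05 tilt 0.42 F [-0.1  0.5 -4.4] w 0.48 j [ 0.03  0.52 -0.88  1.68  0.43  1.14  1.67]
delta cm [-2.03  0.78  4.01] turn -0.05445448019690957
```

arm_command([
  {"xyz":[-1.4,0.5,1],"turn":0,"jaw":255},
  {"xyz":[-1.9,0.8,2.2],"turn":0,"jaw":255},
  {"xyz":[-2,0.8,3.4],"turn":0,"jaw":255},
  {"xyz":[-2,0.8,3.9],"turn":0,"jaw":255},
  {"xyz":[-2,0.8,4],"turn":0,"jaw":255},
])

```text
clock: 17.08
position: [0.5089, 0.287, 0.1582]
ee_rot: [1.588, -2.703, -0.008]
force: [0.9, 0.0, -4.7]
width: 0.475
```

```bash
python3 -c "
from h import *
from cell import *
plan([.5094,.2892,.1],-119)
for n in ('side','wrist'):
    d=get_image(n); cv2.imwrite(f'pics/{n}9.png',d['frame'][:,:,::-1]);np.savez(f'pics/{n}9.npz',**d)
s=cv2.resize(cv2.imread('pics/side9.png')[100:230,200:360],None,fx=4,fy=4,interpolation=2)
cv2.imwrite('pics/side9c.png',s)
d=get_image('wrist');W=world(d)
m=(W[...,2]<.02)&(W[...,2]>.006);print(m.sum())
"
```

```text
t 17.08 pos [0.5089 0.287  0.1582] yaw -119.13 tilt 0.51 F [ 0.9  0.  -4.7] w 0.475 j [-0.03  0.58 -0.84  1.7   0.48  1.08  1.61]
delta cm [-0.23  0.01  5.82] turn -0.1296304236258834
9587
```

View pics/side9c.png

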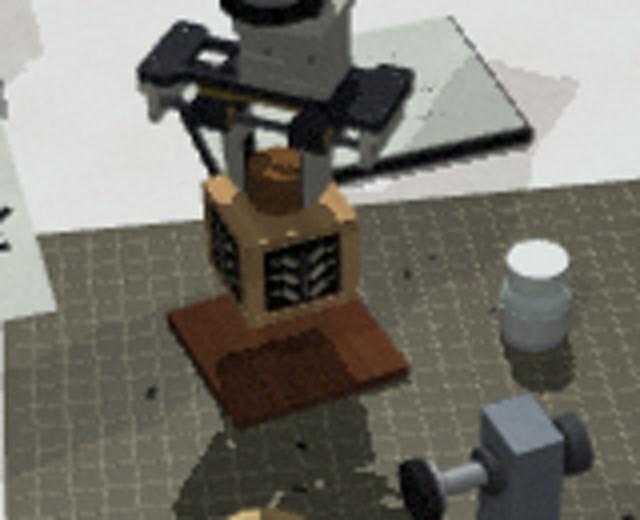

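View pics/wrist9.png

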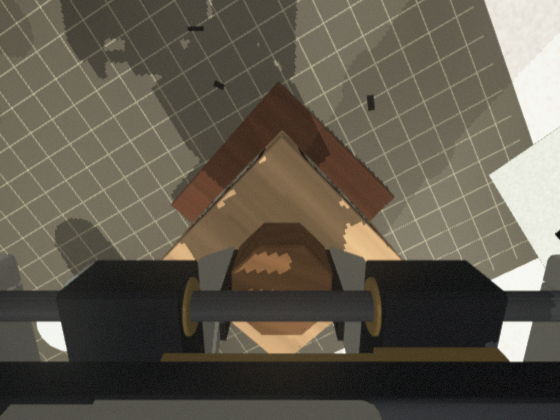

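```bash
python3 -c "
from h import *
d=dict(np.load('pics/wrist9.npz'))
c=rayplane(d,[280,82],.012)[0];l=rayplane(d,[172,205],.012)[0];r=rayplane(d,[394,198],.012)[0]
a=np.radians(17.3+45);print(c,l,r, c[:2]+.10607*np.array([np.cos(a),np.sin(a)]),(l+r)[:2]/2)
plan([.509,.289,.1],-119)
"
```

```text
[0.4590461  0.19838249 0.012     ] [0.60051426 0.24333071 0.012     ] [0.41551557 0.33952277 0.012     ] [0.5083519 0.2922962] [0.50801492 0.29142674]
t 17.23 pos [0.5097 0.2879 0.1604] yaw -119.16 tilt 0.39 F [ 1.  -0.3 -5.6] w 0.471 j [-0.03  0.58 -0.85  1.7   0.48  1.08  1.61]
delta cm [-0.06  0.07  6.04] turn -0.15527854841741373
```

Centre agrees within 3 mm (aim 0.509, 0.290). Lowering; touchdown is expected at TCP z about 0.097.

arm_command([
  {"xyz":[-0.1,0,1.5],"turn":0,"jaw":255},
  {"xyz":[-0.2,0,3],"turn":0,"jaw":255},
  {"xyz":[-0.2,0,4.4],"turn":0,"jaw":255},
  {"xyz":[-0.2,0,5.2],"turn":0,"jaw":255},
  {"xyz":[-0.2,0,5.6],"turn":0,"jaw":255},
])

```text
clock: 17.65
position: [0.5105, 0.2889, 0.1039]
ee_rot: [1.587, -2.706, -0.008]
force: [-0.6, 0.1, -5.1]
width: 0.477
```

```bash
python3 -c "
from h import *
plan([.509,.290,.097],-119)
"
```

```text
t 17.65 pos [0.5105 0.2889 0.1039] yaw -119.22 tilt 0.39 F [-0.6  0.1 -5.1] w 0.477 j [-0.06  0.64 -0.8   1.76  0.54  0.98  1.55]
delta cm [-0.03  0.18  0.69] turn -0.21744459760151358
```

arm_command([
  {"xyz":[0,0.05,0.15],"turn":0,"jaw":255},
  {"xyz":[0,0.1,0.3],"turn":0,"jaw":255},
  {"xyz":[0,0.1,0.45],"turn":0,"jaw":255},
  {"xyz":[0,0.1,0.58],"turn":0,"jaw":255},
  {"xyz":[0,0.1,0.65],"turn":0,"jaw":255},
])

```text
clock: 18.07
position: [0.5097, 0.2895, 0.0977]
ee_rot: [1.587, -2.707, -0.008]
force: [-0.2, -0.1, -5.5]
width: 0.475
```

```bash
python3 -c "
from h import *
plan([.509,.290,.097],-119)
"
```

```text
t 18.07 pos [0.5097 0.2895 0.0977] yaw -119.22 tilt 0.36 F [-0.2 -0.1 -5.5] w 0.475 j [-0.07  0.65 -0.8   1.76  0.54  0.97  1.55]
delta cm [-0.    0.09  0.07] turn -0.21741204329759967
```

arm_command([
  {"xyz":[0,0,0.07],"turn":0,"jaw":255},
  {"xyz":[0,0,0.14],"turn":0,"jaw":255},
  {"xyz":[0,0,0.2],"turn":0,"jaw":255},
])

```text
clock: 18.32
position: [0.5099, 0.2902, 0.0969]
ee_rot: [1.589, -2.708, -0.008]
force: [-4.1, -1.3, 11.6]
width: 0.475
```

```bash
python3 -c "
from h import *
plan([.509,.290,.097],-119)
"
```

```text
t 18.32 pos [0.5099 0.2902 0.0969] yaw -119.2 tilt 0.32 F [-4.1 -1.3 11.6] w 0.475 j [-0.07  0.65 -0.8   1.76  0.55  0.97  1.54]
delta cm [ 0.06  0.07 -0.  ] turn -0.1994844078522533
```

arm_command([
  {"xyz":[0,0,0],"turn":0,"jaw":255},
  {"xyz":[0,0,0],"turn":0,"jaw":255},
], force=15)

```text
clock: 18.48
position: [0.51, 0.2905, 0.0972]
ee_rot: [1.589, -2.708, -0.008]
force: [-0.1, -0.4, -4.7]
width: 0.478
```

arm_command([
  {"xyz":[0,0,0],"turn":0,"jaw":115},
  {"xyz":[0,0,0],"turn":0,"jaw":95},
  {"xyz":[0,0,0],"turn":0,"jaw":70},
  {"xyz":[0,0,0],"turn":0,"jaw":50},
  {"xyz":[0,0,0],"turn":0,"jaw":30},
])

```text
clock: 18.9
position: [0.5102, 0.2905, 0.0973]
ee_rot: [1.589, -2.708, -0.008]
force: [0.2, -0.9, -0.3]
width: 0.791
```

```bash
python3 -c "
from h import *
plan([.509,.290,.2],-119)
"
```

```text
t 18.9 pos [0.5102 0.2905 0.0973] yaw -119.19 tilt 0.3 F [ 0.2 -0.9 -0.3] w 0.791 j [-0.07  0.65 -0.8   1.76  0.55  0.97  1.54]
delta cm [  0.09   0.13 -10.27] turn -0.1936317276691284
```

arm_command([
  {"xyz":[0,0,-1],"turn":0,"jaw":20},
  {"xyz":[0,0,-3.5],"turn":0,"jaw":0},
  {"xyz":[0,0,-7],"turn":0,"jaw":0},
  {"xyz":[0,0,-10],"turn":0,"jaw":0},
  {"xyz":[0,0,-12],"turn":0,"jaw":0},
])

```text
clock: 19.32
position: [0.511, 0.2912, 0.2213]
ee_rot: [-1.59, 2.708, 0.009]
force: [0.7, 0.4, 0.0]
width: 1.0
```

arm_command([
  {"xyz":[-1,0,-1],"turn":0,"jaw":0},
  {"xyz":[-1,0,-1.5],"turn":0,"jaw":0},
  {"xyz":[-1,0,-1.5],"turn":0,"jaw":0},
])

```text
clock: 19.57
position: [0.5162, 0.3006, 0.238]
ee_rot: [-1.589, 2.705, 0.009]
force: [-0.2, 0.4, 0.1]
width: 0.997
```

```bash
python3 -c "
from h import *
from cell import *
plan([.509,.290,.2],-119)
for n in ('side','wrist','top'):
    d=get_image(n); cv2.imwrite(f'pics/{n}10.png',d['frame'][:,:,::-1]);np.savez(f'pics/{n}10.npz',**d)
    print(n)
    if n=='wrist':
        rep('lantern',d,.092,.006,(.51,.29),.08);rep('cap',d,.124,.006,(.51,.29),.04)
        W=world(d);m=(abs(W[...,2]-.092)<.006)&(np.hypot(W[...,0]-.51,W[...,1]-.29)<.07);p=W[m];q=np.linalg.lstsq(np.c_[p[:,:2]-[.51,.29],np.ones(len(p))],p[:,2],rcond=None)[0];print('top plane',q)
s=cv2.resize(cv2.imread('pics/side10.png')[100:230,200:360],None,fx=4,fy=4,interpolation=2)
cv2.imwrite('pics/side10c.png',s)
"
```

```text
t 19.57 pos [0.5162 0.3006 0.238 ] yaw -119.13 tilt 0.43 F [-0.2  0.4  0.1] w 0.997 j [-0.03  0.52 -0.88  1.58  0.42  1.23  1.65]
delta cm [1.3  0.1  3.79] turn -0.13447227691511898
side
wrist
lantern [508.4 289.4] [91.7 91.8] 15.8 cen 508.5 289.4 n 287
cap [508.2 289.4] [44.1 43.4] 60.8 cen 508.3 289.3 n 148
top plane [-0.00023721  0.00094818  0.09220422]
top
```

View pics/side10c.png

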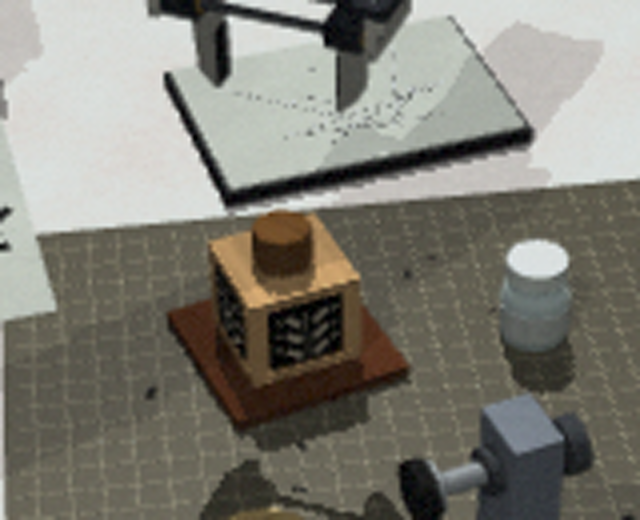

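View pics/wrist10.png

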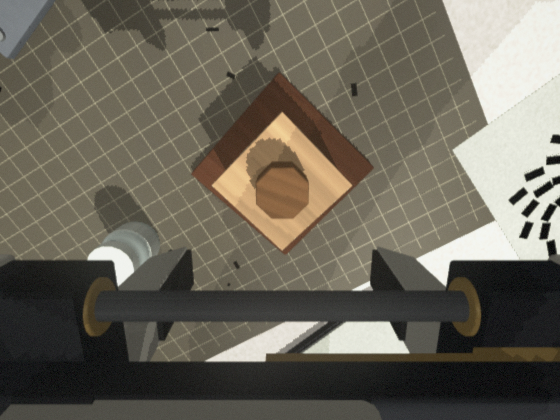

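View pics/top10.png

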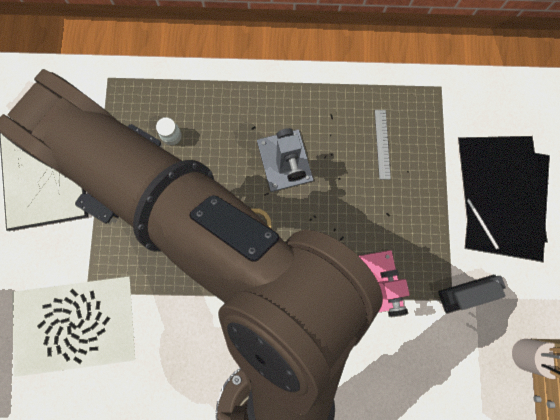

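```bash
python3 -c "
from cell import *
print(observe()['dq'].round(3)); print(sign_off())"
```

```text
[-0.     0.008  0.002  0.005 -0.001 -0.001 -0.001]
the job is handed in; nothing more can be done
None
```

I lifted the lantern by its cap and pressed its four sides in turn against the grey stop's pad. I then set it down on the dark board, let go and signed off at about 20 s. `sign_off()` gives no verdict, so the result below rests on my own checks.

- **Pressing:** Each panel slid at about 5 N. Every press ended in a clear rise to about 10 N, with the lantern 104.2–104.5 mm in front of the stop face each time. The wrist pictures showed the first two panels flush. For the third and fourth I rely mainly on that matching distance and force rise, since the other views could not resolve 1 mm.
- **Placing:** After release the wrist camera put the lantern's middle at (508.5, 289.4) mm and the frame top level to about 0.001 rad at z = 92 mm, which means it is standing on the board. My estimates of the board centre lie 1–4 mm from that.
- **Other things on the mat:** The glue jar and rule look unmoved in the last overhead picture. The arm hides most of the tape there, but nothing passed near it except the lantern, well above.
- **Disagreement:** The side and top cameras differed from each other by up to about 8 mm. I used the wrist camera for the lantern and stop positions. For the board, the corrected side and top values agreed with it to about 3 mm.

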